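# Find the case with the loose battery and hold it out to the examiner

### The arm

A 6-joint arm with a two-finger parallel gripper is mounted at the origin on the work surface. World frame = base frame: x ahead of the robot, y to its left, z up, the work surface at z = 0. Lengths are in mm, angles in rad, forces in N, time in s.
With the tool pointing down it reaches from about 275 to 825 mm from the base axis. Payload 5.2 kg.
Tool frame: the origin (TCP) lies at the very end of the fingers, on their centre line; the grasp point (between the pads) lies 19 mm behind it; z points along the fingers, y is the line along which they close (so a half turn about z gives the same grasp; the last joint's range is limited). The gripper opens to 93 mm and grips with 3 to 60 N. Pads are 15 mm wide; open, the fingers measure 128 mm over their backs; the gripper's body (75 mm by 188 mm) begins 65 mm behind the grasp point.
Start: joints at [1.146, 0.259, 1.535, -0, 1.348, -0.203], TCP at [120.969, 536.536, 189.953] pointing down, gripper open.
Joint ranges: [-3.14, 3.14], [-0.91, 2.08], [0.19, 2.58], [-1.22, 4.36], [0.22, 2.71], [-3.12, 3.12]. Speed limits (rad/s): [2.57, 2.57, 3.14, 3.14, 3.14, 3.14].

### API

Orientations are given as [roll, pitch, yaw] about the fixed x, y, z axes, in that order (R = Rz(yaw) Ry(pitch) Rx(roll)).
In Python, from bench import robot gives the robot as it stands. The module is installed in compiled form; this text tells all that it offers. Calls block until the motion is done:
- robot.move_ptp(position, orientation): joint-space move of the TCP to a pose.
- robot.move_linear(position, ori=None, speed=150, f_stop=None): straight line of the TCP; ori=None keeps the orientation; speed is the mean speed in mm/s. With f_stop (N) it stops when the force on the tool has changed by that much, and returns True; else False.
- robot.move_j(angles): joint-space move.
- robot.move_gripper(opening): opening from 0.0 (shut) to 1.0 (fully open); the grip force is fixed at half the most; returns when the fingers have stopped.
- robot.sleep(seconds).
- robot.inverse_kinematics(position, orientation): joint angles nearest the present ones, or None.
- robot.get_image(name): name is "scene" or "side" or "wrist"; returns a dict with "img" (384x512x3 uint8, blue, green, red), "fovy" (degrees; the focal length in pixels is half the picture's height over the tangent of half this angle, whatever the lens; pixels are square), "cx", "cy" (the principal point, pixels), "eye" and "orientation" of the camera in the world. Camera axes: x right, y down, z forward; pixel columns grow to the right and rows downward; lengths in mm; the calibration is good to about 2 mm. The wrist camera is an equidistant fisheye: a pixel r from the principal point sees the ray r / f radians off the axis. A picture is of the moment at which its call begins. There is no depth.
A pose or a line that the arm cannot do raises robot.MotionError and nothing moves.
- robot.hand_in(): hands the job in; it is judged then, once.
Readings, each from a call of its own:
- robot.current_t(): time.
- robot.current_qpos(): joint angles.
- robot.current_joint_vel(): joint speeds.
- robot.current_joint_efforts(): joint torques, N m.
- robot.current_tcp_pos(): TCP position.
- robot.current_eef_rot(): TCP orientation.
- robot.current_contact_force(): force on the tool from outside, world axes, zero at the start.
- robot.current_ft_torque(): the same for the moment, N m.
- robot.current_gripper_width(): opening from 0.0 (shut) to 1.0 (fully open).
- robot.current_finger_force(): force on a finger pad.
Only numpy, scipy, OpenCV 4.12 (cv2) and the standard library are available. Lean on these libraries where they do the work, as an engineer would, in place of code of your own. Each camera call takes 0.05 s, during which the arm holds its last target. There are 200 camera calls.

### The job

At this eye-screening table the spare battery lies loose in one of the three closed aluminium cases; the other two are packed tight. Pick up the cases and shake or rock them in the air, stand those that do not rattle back upright where they stood, and hold the one that rattles out to the examiner: upright over the green desk mat, a good hand's breadth (about 12 cm) clear of it, its long side square to the mat and its latches towards the far side. Finish while still holding it there; leave the eye drops, penlight and calendar where they are.

Things in the scene. Friction and masses are not known exactly. Their poses are not given: they have to be found in the camera images.
- case_a_mid (a point): one of three small closed aluminium cases that look alike, standing upright, 54 mm thick (x), 130 mm long (y), 88 mm high plus a flat black strap handle on top (78 x 14 mm, 9 mm high). Point: its centre, 44 mm above its underside. x points out of the face with two latches (37 mm off the middle), which starts facing away from the robot within 0.35 rad; z up. Mass 0.24 to 0.64 kg, differing by case
- case_b_mid (a point): second case, same sizes and axes. Any one of the three holds, unseen, a loose D-size battery (33 mm diameter, 58 mm long, 140 g, at first on end near the middle), regardless of name, place or weight; the rest are packed tight. Smooth cavity 44 x 120 x 78 mm (x, y, z), friction about 0.2
- case_c_mid (a point): third case, same sizes and axes. In the one with the loose battery it falls over and slides 60 mm or more from end to end when the case is rocked about its x by 0.4 rad or more, or shaken along its y: it knocks against the end walls, and the case's centre of mass stays shifted when level again (moment about x about 0.05 N m either side)
- mat_mid (a point): green desk mat fixed flat on the table at its far side, 170 mm (x) by 260 mm (y), 3 mm thick, with two white sheets on it; this point is the centre of its top, x towards the examiner at the table's far side, y along its long side
- mat_far (a point): middle of the mat's far edge (85 mm from mat_mid along its x), the examiner's side
- drops_mid (a point): bystander, to be left where it is: eye drop bottle, white with a blue band, 28 mm in diameter, 68 mm high, standing; this is its centre
- penlight_mid (a point): bystander, to be left where it is: steel penlight lying on the table, 14 mm in diameter, 115 mm long (its y); this is its centre
- calendar_mid (a point): bystander, to be left where it is: green and white tent calendar, 190 mm wide (its y), 104 mm deep, 150 mm high, standing; this point is 75 mm up its middle
There are look-alikes about, which are no part of the job. What is shaped like the part that bears case_b_mid but red or yellow is not meant.

How it is judged (in metres and radians):
On the way:
1. the case with the loose battery is shaken or rocked clear of the table until the battery slides or jumps against a side, end or lid of it (((height (world z) of case_a_mid above 0.064 m and (contact force between battery and case_a_c1 above 0.15 N or contact force between battery and case_a_c2 above 0.15 N or contact force between battery and case_a_c3 above 0.15 N or contact force between battery and case_a_c4 above 0.15 N or contact force between battery and case_a_c5 above 0.15 N)) or (height (world z) of case_b_mid above 0.064 m and (contact force between battery and case_b_c1 above 0.15 N or contact force between battery and case_b_c2 above 0.15 N or contact force between battery and case_b_c3 above 0.15 N or contact force between battery and case_b_c4 above 0.15 N or contact force between battery and case_b_c5 above 0.15 N)) or (height (world z) of case_c_mid above 0.064 m and (contact force between battery and case_c_c1 above 0.15 N or contact force between battery and case_c_c2 above 0.15 N or contact force between battery and case_c_c3 above 0.15 N or contact force between battery and case_c_c4 above 0.15 N or contact force between battery and case_c_c5 above 0.15 N)))).
At the end, for the whole second after the job is handed in: the rattling case is held still in the gripper, centre over the mat and 143 to 350 mm above the table, upright within 0.15 rad, latches to the mat's far side within 0.30 rad; the other two stand upright on the table within 50 mm of where they began (((distance between battery and case_a_mid below 0.085 m and height (world z) of case_a_mid between 0.143 and 0.35 m and angle between case_a_mid's own z axis and vertical below 0.15 rad and contact force between case_a and the fingers above 2 N and linear speed of case_a below 0.03 m/s and angle between the x axis of case_a_mid and the x axis of mat_mid, either way round below 0.3 rad and x of mat_far in the frame of case_a_mid above 0 m and x of case_a_mid in the frame of mat_mid between -0.085 and 0.085 m and y of case_a_mid in the frame of mat_mid between -0.13 and 0.13 m and height (world z) of case_b_mid between 0.04 and 0.048 m and angle between each of case_b_mid, case_c_mid's own z axis and vertical below 0.1 rad and distance of each of case_b_mid, case_c_mid from where it was at the start of the episode below 0.05 m and linear speed of each of case_b, case_c below 0.02 m/s and height (world z) of case_c_mid between 0.04 and 0.048 m) or (distance between battery and case_b_mid below 0.085 m and height (world z) of case_b_mid between 0.143 and 0.35 m and angle between case_b_mid's own z axis and vertical below 0.15 rad and contact force between case_b and the fingers above 2 N and linear speed of case_b below 0.03 m/s and angle between the x axis of case_b_mid and the x axis of mat_mid, either way round below 0.3 rad and x of mat_far in the frame of case_b_mid above 0 m and x of case_b_mid in the frame of mat_mid between -0.085 and 0.085 m and y of case_b_mid in the frame of mat_mid between -0.13 and 0.13 m and height (world z) of case_a_mid between 0.04 and 0.048 m and angle between each of case_a_mid, case_c_mid's own z axis and vertical below 0.1 rad and distance of each of case_a_mid, case_c_mid from where it was at the start of the episode below 0.05 m and linear speed of each of case_a, case_c below 0.02 m/s and height (world z) of case_c_mid between 0.04 and 0.048 m) or (distance between battery and case_c_mid below 0.085 m and height (world z) of case_c_mid between 0.143 and 0.35 m and angle between case_c_mid's own z axis and vertical below 0.15 rad and contact force between case_c and the fingers above 2 N and linear speed of case_c below 0.03 m/s and angle between the x axis of case_c_mid and the x axis of mat_mid, either way round below 0.3 rad and x of mat_far in the frame of case_c_mid above 0 m and x of case_c_mid in the frame of mat_mid between -0.085 and 0.085 m and y of case_c_mid in the frame of mat_mid between -0.13 and 0.13 m and height (world z) of case_a_mid between 0.04 and 0.048 m and angle between each of case_a_mid, case_b_mid's own z axis and vertical below 0.1 rad and distance of each of case_a_mid, case_b_mid from where it was at the start of the episode below 0.05 m and linear speed of each of case_a, case_b below 0.02 m/s and height (world z) of case_b_mid between 0.04 and 0.048 m))); the arm keeps its last pose, push and grip.
It fails at once if the eye drop bottle is knocked or moved by more than 30 mm (distance of drops_mid from where it was at the start of the episode above 0.03 m).
It fails at once if the penlight is knocked or moved by more than 30 mm (distance of penlight_mid from where it was at the start of the episode above 0.03 m).
It fails at once if the calendar is knocked or moved by more than 30 mm (distance of calendar_mid from where it was at the start of the episode above 0.03 m).
It also fails if it takes over 70 s, if anything falls off the work surface, if the arm or the gripper's body presses on something with over 40 N, if the wrist force passes 120 N, or if a joint passes its speed limit or range.

## Working session

There is one attempt and no reset: what is moved stays moved. The work goes in short steps, each a Python script; the robot and the scene stay as the last script left them, time stands still between calls to the robot, and variables do not carry over. Pictures are saved under pics/ and viewed, at most 10 in all, crops included, and the job is handed in when it is done.

```bash
mkdir -p pics
cat > h.py <<'E'
import numpy as np, cv2
from scipy.spatial.transform import Rotation as R
from bench import robot
def grab(n,fn=None):
    d=robot.get_image(n)
    if fn: cv2.imwrite('pics/'+fn,d['img'])
    return d
def ray(d,u,v,fish=False):
    f=d['img'].shape[0]/2/np.tan(np.radians(d['fovy'])/2)
    a,b=u-d['cx'],v-d['cy']
    if fish:
        r=np.hypot(a,b)+1e-9;t=r/f
        c=np.array([np.sin(t)*a/r,np.sin(t)*b/r,np.cos(t)])
    else: c=np.array([a/f,b/f,1.]);c/=np.linalg.norm(c)
    return np.array(d['eye'],float),rot(d['orientation'])@c
def rot(o):
    o=np.array(o,float)
    return o if o.shape==(3,3) else R.from_euler('xyz',o).as_matrix()
def onz(d,u,v,z,fish=False):
    e,r=ray(d,u,v,fish);return e+r*(z-e[2])/r[2]
def tri(rs):
    A=sum(np.eye(3)-np.outer(r,r) for e,r in rs);b=sum((np.eye(3)-np.outer(r,r))@e for e,r in rs)
    return np.linalg.solve(A,b)
E
python3 - <<'E'
from h import *
a=[grab(n,n+'0.png') for n in('scene','side','wrist')]
for d in a: print(d['fovy'],d['cx'],d['cy'],d['eye'],d['orientation'])
cv2.imwrite('pics/ss.png',cv2.resize(np.hstack([x['img'] for x in a[:2]]),(800,300)))
print(robot.current_eef_rot(),robot.current_t())
E
```

```text
48.8920959196545 255.741233499207 195.7717789699804 [1110.725831   -714.17108147  769.87876904] [-2.1782904   0.02065393  0.6104461 ]
44.06023092434475 254.00053361863613 185.10551906480808 [-220.48123391 -624.06722402 1073.60945991] [-2.34824676  0.01962436 -0.82153908]
65.70646984690485 254.10355303510804 190.66780985713325 [ 44.69454405 552.54591523 383.41041271] [2.85851048e+00 1.89664188e-03 1.34764669e+00]
[-3.14027228e+00 -2.63110711e-04  2.91971676e+00] 0.15
```

View pics/scene0.png

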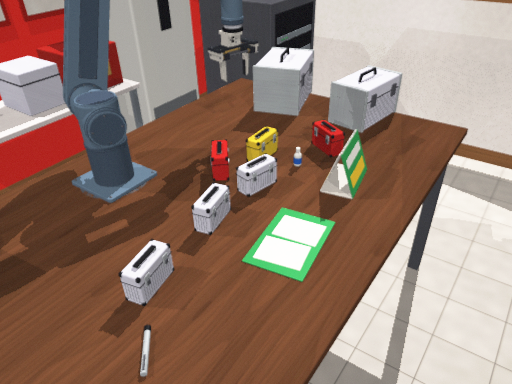

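View pics/side0.png

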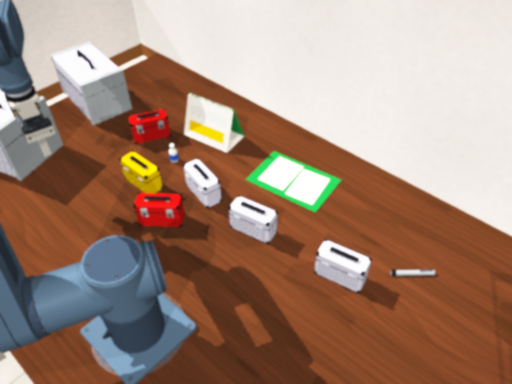

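The three plain aluminium cases are at scene (258,173), (212,208), (148,271) and side (203,183), (253,219), (343,266). These could be taken for them:
- red cases at scene (220,160) and (327,138)
- a yellow case at scene (263,143)
- two large grey cases at scene (285,80) and (365,98)

I choose the three small silver ones. The mat is at scene (290,242). The penlight is at (146,350), the drops at (298,157) and the calendar at (348,168).

Run:
```python
from h import *
S=grab('scene');D=grab('side')
P=[((258,173),(203,183)),((212,208),(253,219)),((148,271),(343,266))]
def handle(d,c):
    u,v=c;w=30
    x0,y0=u-w,v-w-8
    im=d['img'][y0:v+w,x0:u+w]
    m=(im.max(2)<70).astype(np.uint8)
    n,l,s,cen=cv2.connectedComponentsWithStats(m,connectivity=8)
    best=None
    for i in range(1,n):
        if s[i,4]<25: continue
        ys,xs=np.nonzero(l==i)
        out.append((s[i,4],(cen[i]+[x0,y0]).round(1),cv2.minAreaRect(np.c_[xs+x0,ys+y0].astype(np.float32))))
for i,(a,b) in enumerate(P):
    for d,c in((S,a),(D,b)):
        out=[];handle(d,c);print(i,'S' if d is S else 'D')
        for o in out: print('  ',o)
# mat
for d in(S,D):
    h=cv2.cvtColor(d['img'],cv2.COLOR_BGR2HSV);m=cv2.inRange(h,(50,120,80),(75,255,255))
    cs,_=cv2.findContours(m,cv2.RETR_EXTERNAL,cv2.CHAIN_APPROX_NONE);c=max(cs,key=cv2.contourArea)
    q=cv2.approxPolyDP(cv2.convexHull(c),6,True)[:,0];print(q.tolist());p=np.array([onz(d,*x,3) for x in q.astype(float)]);print(p.round(0)[:,:2].tolist(),p.mean(0).round(1))
top=np.hstack([cv2.resize(S['img'][130:310,110:290],(400,400),interpolation=2),cv2.resize(D['img'][140:300,170:380],(400,400),interpolation=2)])
cv2.imwrite('pics/crop.png',top)
for n,z,a,b in(('drops',34,(298,157),(173,153)),('pen',7,(146,350),(413,273))):
    print(n,onz(S,*a,z).round(),onz(D,*b,z).round())
```

```text
0 S
   (np.int32(45), array([256.4, 161. ]), ((256.5000305175781, 161.0), (2.236067771911621, 18.782970428466797), 63.43495178222656))
0 D
1 S
   (np.int32(59), array([207.8, 178.2]), ((209.0, 179.0), (16.0, 10.0), 0.0))
   (np.int32(58), array([210.1, 193.8]), ((210.25003051757812, 193.75001525878906), (2.8284270763397217, 19.091880798339844), 45.0))
1 D
   (np.int32(27), array([252.4, 207.5]), ((252.4704132080078, 207.57101440429688), (21.000003814697266, 1.153846263885498), 22.61986541748047))
2 S
   (np.int32(115), array([143.9, 256.3]), ((144.16612243652344, 256.1533508300781), (4.182727336883545, 28.26167106628418), 42.709388732910156))
2 D
   (np.int32(45), array([343.5, 254. ]), ((343.92242431640625, 254.18104553222656), (25.99867820739746, 1.7069839239120483), 23.198589324951172))
[[282, 208], [334, 222], [301, 281], [242, 260]]
[[570.0, 171.0], [732.0, 196.0], [769.0, -59.0], [604.0, -80.0]] [668.5  57.2   3. ]
[[247, 178], [274, 151], [340, 181], [313, 211]]
[[571.0, 172.0], [731.0, 195.0], [761.0, -62.0], [599.0, -78.0]] [665.5  56.9   3. ]
drops [479. 421.  34.] [470. 419.  34.]
pen [ 600. -412.    7.] [ 597. -416.    7.]
```

View pics/crop.png

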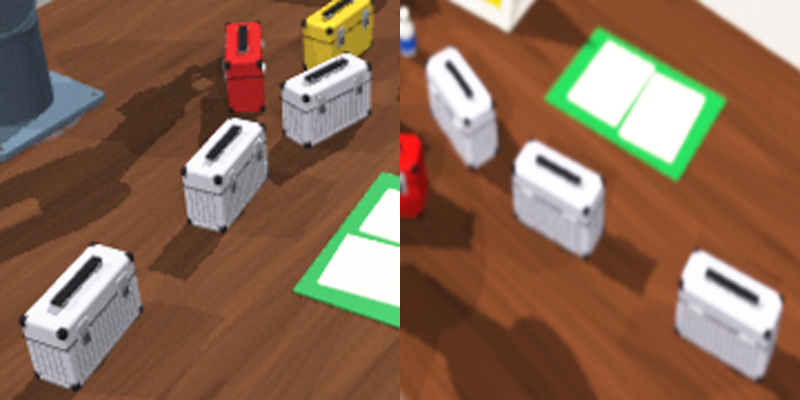

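The crop confirms three silver cases, each with a black strap, standing parallel with gaps between them. Next I refine their positions.

```bash
cat > m.py <<'E'
from h import *
def strap(d,u,v,w=22,thr=110):
    u,v=int(u),int(v)
    im=d['img'][v-w:v+w,u-w:u+w]
    # dark blob enclosed by the bright lid
    m=(im.max(2)<thr).astype(np.uint8)
    n,l,s,c=cv2.connectedComponentsWithStats(m,connectivity=8)
    i=min((k for k in range(1,n) if s[k,4]>=15),key=lambda k:np.hypot(*(c[k]-w)))
    ys,xs=np.nonzero(l==i);p=np.c_[xs+u-w,ys+v-w].astype(float);c=p.mean(0)
    ax=np.linalg.svd(p-c,full_matrices=False)[2][0];t=(p-c)@ax
    return c,c+ax*t.max(),c+ax*t.min(),s[i,4]
E
python3 - <<'E'
from m import *
S=grab('scene');D=grab('side')
for a,b in[((256,161),(201,174)),((210,194),(252,207)),((144,256),(343,254))]:
    s=strap(S,*a);d=strap(D,*b,thr=125)
    p=tri([ray(S,*s[0]),ray(D,*d[0])]);print('tri',p.round(1),s[3],d[3])
    for k,r in((S,s),(D,d)):
        e=onz(k,*r[1],97)-onz(k,*r[2],97);e*=np.sign(e[1]);print('   phi',np.arctan2(-e[0],e[1]).round(3),'len',np.hypot(*e[:2]).round(),onz(k,*r[0],97).round(1))
for a,b in (((298,157),(173,153)),((282,208),(247,178)),((334,222),(274,151)),((301,281),(340,181)),((242,260),(313,211))):
    print(tri([ray(S,*a),ray(D,*b)]).round(1))
E
```

```text
tri [432.7 231.3  93.4] 53 42
   phi -0.208 len 77.0 [435.6 228.5  97. ]
   phi -0.209 len 69.0 [429.5 226.5  97. ]
tri [427.7  11.3  92.9] 71 65
   phi 0.197 len 76.0 [431.5   7.8  97. ]
   phi 0.214 len 69.0 [424.7   8.   97. ]
tri [ 464.8 -273.2   93.4] 131 95
   phi 0.195 len 77.0 [ 468.2 -274.9   97. ]
   phi 0.212 len 72.0 [ 462. -275.   97.]
[474.8 426.7  28.5]
[570.  171.    3.7]
[731.8 195.9   2.9]
[766.7 -57.2  -1.9]
[ 6.015e+02 -7.650e+01 -3.000e-01]
```

```bash
cat > a.py <<'E'
from m import *
CASES=[(432.5,228.5,-.208),(428,9,.205),(465,-274.3,.203)]
def pose(x,y,zg,phi,tilt=0):
    B=R.from_euler('xyz',[np.pi,0,phi+np.pi/2])
    T=R.from_rotvec(tilt*np.array([np.cos(phi),np.sin(phi),0]))*B
    return list(np.array([x,y,zg])+T.apply([0,0,19])),list(T.as_euler('xyz'))
def moment(phi):
    robot.sleep(.4);a=[]
    for _ in range(5): a.append(np.r_[robot.current_ft_torque(),robot.current_contact_force()]);robot.sleep(.04)
    a=np.mean(a,0);return np.round([a[0]*np.cos(phi)+a[1]*np.sin(phi),a[5]],3)
def go(i,zg,tilt=0): robot.move_ptp(*pose(*CASES[i][:2],zg,CASES[i][2],tilt))
def line(i,zg,**k): return robot.move_linear(pose(*CASES[i][:2],zg,CASES[i][2])[0],**k)
def t(s): print(s,round(robot.current_t(),2),robot.current_qpos() is not None and np.round(robot.current_tcp_pos(),1))
def pick(i):
    go(i,190);t('above')
    print('stopped',line(i,50,speed=120,f_stop=12));t('down')
    robot.move_gripper(0.);print('w',robot.current_gripper_width()*93,robot.current_finger_force())
    line(i,165,speed=120);t('up')
def rock(i):
    phi=CASES[i][2]
    print('start',moment(phi))
    for a in(.55,-.55):
        go(i,165,a);robot.sleep(.5);go(i,165);print(a,moment(phi));t('rock')
def setdown(i):
    line(i,58,speed=120);print('touch',line(i,47,speed=25,f_stop=3));t('dn')
    robot.move_gripper(1.);line(i,190,speed=150);t('away')
E
python3 - <<'E'
from a import *
for i in range(3):
    for z,a in((190,0),(50,0),(165,.55),(165,-.55)): print(i,z,a,np.round(robot.inverse_kinematics(*pose(*CASES[i][:2],z,CASES[i][2],a)),2))
pick(1)
grab('scene','p1.png')
rock(1)
grab('scene','p2.png')
cv2.imwrite('pics/p12.png',np.hstack([cv2.imread('pics/p%d.png'%k)[90:290,130:330] for k in(1,2)]))
E
```

```text
0 190 0 [ 0.26  0.16  1.71 -0.    1.27  0.47]
0 50 0 [ 0.26  0.32  1.88 -0.    0.93  0.47]
0 165 0.55 [-0.19  0.08  2.03  0.62  1.12 -0.29]
0 165 -0.55 [ 0.55  0.48  1.46 -0.39  1.6   0.83]
1 190 0 [-0.24  0.05  1.83  0.    1.26 -0.45]
1 50 0 [-0.24  0.23  2.03  0.    0.89 -0.45]
1 165 0.55 [-0.6   0.27  1.79  0.37  1.51 -0.91]
1 165 -0.55 [ 0.22  0.16  1.93 -0.61  1.14  0.3 ]
2 190 0 [-0.74  0.25  1.59  0.    1.3  -0.94]
2 50 0 [-0.74  0.4   1.76  0.    0.98 -0.94]
2 165 0.55 [-0.91  0.57  1.3   0.24  1.76 -1.12]
2 165 -0.55 [-0.45  0.15  1.94 -0.62  0.8  -0.27]
above 2.53 [428.1   9.6 171.1]
stopped False
down 3.85 [428.6   8.9  31.5]
w 53.50187229271599 29.96694926172495
up 5.66 [427.2   9.2 145.1]
start [-0.066 -5.377]
0.55 [-0.01  -5.772]
rock 8.46 [428.    8.8 145.8]
-0.55 [-0.122 -5.828]
rock 11.07 [428.    9.1 146. ]
```

View pics/p12.png

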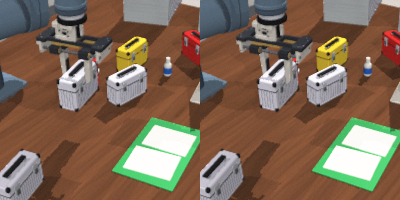

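The moment about the case's x axis went from -0.066 to -0.010 to -0.122 N m. That is ±0.056 about the start, which matches the battery sliding to each end. The picture shows the case held level and clear of the table at crop (78,85). I'll repeat the rock once to confirm, then carry the case to the mat.

Run:
```python
from a import *
rock(1)
go(1,180)
robot.move_linear(*pose(667,58,180,.133),speed=120);robot.sleep(.6);t('mat')
print(moment(.133),robot.current_gripper_width()*93,robot.current_finger_force())
a=grab('scene','f1.png');b=grab('side','f2.png')
cv2.imwrite('pics/f.png',np.hstack([a['img'][60:384,180:480],b['img'][40:364,150:450]]))
```

```text
start [-0.13  -5.726]
0.55 [-0.011 -6.227]
rock 13.87 [428.    8.8 145.8]
-0.55 [-0.115 -5.545]
rock 16.48 [428.    9.1 146. ]
mat 19.51 [667.  58. 161.]
[-0.141 -5.617] 53.78017175076317 29.995167553424835
```

View pics/f.png

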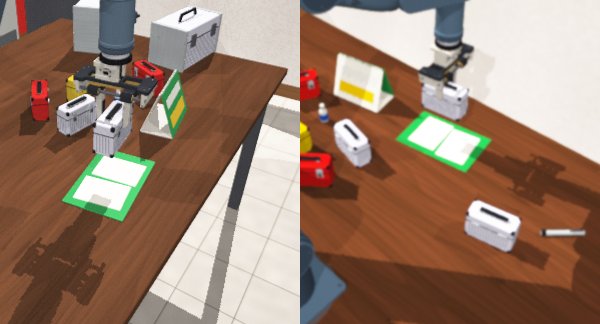

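Rocking again gave the same ±0.055 N m swing, so this is the case with the loose battery. It hangs over the mat at crop (112,130) in the scene half and (445,100) in the side half. I'll check how upright it is in a close crop before handing in.

Run:
```python
import cv2,numpy as np
a=cv2.imread('pics/f1.png')[145:225,255:335];b=cv2.imread('pics/f2.png')[105:185,255:335]
cv2.imwrite('pics/z.png',np.hstack([cv2.resize(x,(400,400),interpolation=2) for x in(a,b)]))
```

```text
(no output)
```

View pics/z.png

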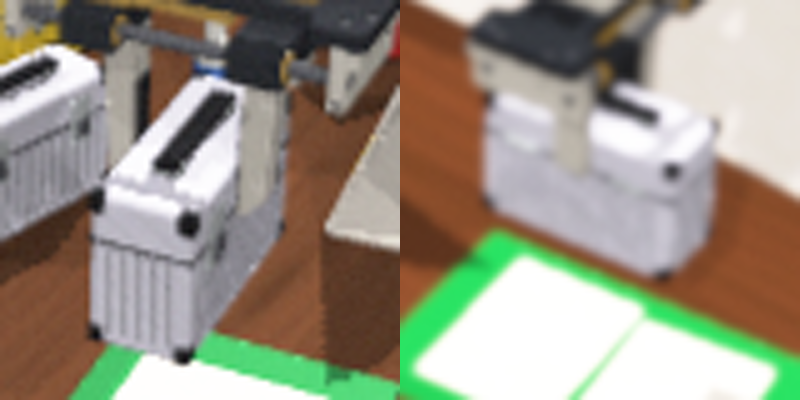

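The scene half shows latches on the far face. The near bottom edge in the side half runs from crop (487,208) to (658,275). I intersect those rays with the near-face plane to get the tilt.

Run:
```python
from a import *
d=grab('side');s=grab('scene')
n=np.array([np.cos(.133),np.sin(.133),0]);o=np.array([667,58,0])
def pl(d,u,v,off,n=n):
    e,r=ray(d,u,v);return e+r*((o+off*n-e)@n)/(r@n)
l=pl(d,272.4,146.6,-27);r=pl(d,306.6,160,-27);print(l.round(),r.round(),'tilt',np.arctan2(l[2]-r[2],np.hypot(*(l-r)[:2])))
# -y end face, vertical edges seen in the scene view: near & far corners top/bottom
m=np.array([np.sin(.133),-np.cos(.133),0])
for a,b in(((97,200),(95,330)),((188,222),(184,355))):
    q=[pl(s,255+x/5,145+y/5,65,m) for x,y in(a,b)];print([x.round() for x in q])
print(robot.current_t())
```

```text
[632. 117. 129.] [648.  -5. 134.] tilt -0.04344207848542869
[array([657.,  -9., 218.]), array([657.,  -9., 140.])]
[array([704.,  -3., 219.]), array([704.,  -3., 141.])]
20.3167
```

The tilt is about 0.04 rad (limit 0.15). The end-face edges are vertical, and the case centre is about 175 mm up, over the mat. That is inside the limits, so I'm handing in.

```bash
python3 -c "
from bench import robot
print(robot.hand_in())"
```

```text
the job is handed in; nothing more can be done
None
```

I picked up only the middle case: it rattled when rocked twice, so I handed in still holding it upright about 12 cm above the mat, latches to the far side, with everything else left untouched.

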